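# Put a lopsided packed glass column and its nut away in the storage cradle

### The job

Put the packed glass column away in its storage cradle. First nudge its loose brass nut across the cradle's deck, without picking it up, until it drops into the round pocket; then take the column by its glass tube near its balance point, which you find by a trial lift just off the bench and shifting your grip until it comes up level. Squeeze the glass only lightly, carry the column level so the packing does not shift, lower it into the two notches before you let go, and leave the things standing around where they are.

Things in the scene. Friction and masses are not known exactly. Their poses are not given: they have to be found in the camera images.
- column: Packed column lying on the bench, 468 mm over all: smooth, slippery, light-proof amber glass tube of 24 mm outer diameter with a 48 x 48 x 16 mm square flange at each end (inner faces 170 mm from the middle), then a 38 mm collar and a stub. It rests on the flanges, tube axis 24 mm above the bench. Origin: middle of the tube, on its axis; x along the tube to the steel end, z up as it lies. 0.81 to 0.87 kg.
- steel_end (a point): Centre of the steel end fitting, on the axis, 200 mm from the column's origin along its x. A short heavy packing sits wedged somewhere inside the tube and cannot be seen, so the balance point may lie anywhere on the axis from 70 mm on the white side of the middle to 105 mm on the steel side.
- white_end (a point): Centre of the white and blue plastic end fitting, on the axis, 200 mm from the column's origin along its -x. Gripped lightly more than some 20 mm off the balance point, the tube turns between the fingers and the heavy end stays down. The glass bears a squeeze of 40 N per finger; about 30 N holds it. Any place on the tube may be gripped.
- cradle: Grey storage cradle, fixed, 400 x 140 mm: flat deck 16 mm above the bench, 6 mm rims along both long sides (inner faces 65 mm off the middle line). Two saddles, 14 mm thick and 76 mm wide, stand across it 145 mm either side of its middle, 68 mm high over the bench, each with a 45 degree V notch 56 mm wide at the mouth. Origin: centre of its underside; x along its length, z up.
- notch_line (a point): Point above the cradle's middle on the line of the tube axis when the column lies in both notches (along the cradle, either way round): 56 mm above the bench, 40 mm above the deck. The flanges go outside the saddles, with 18 mm play at each when centred.
- pocket (a point): Centre of the floor of the round nut pocket in the cradle's deck: 38 mm diameter, 6 mm deep (floor 10 mm above the bench); 40 mm from the cradle's middle along its -x and 34 mm along its +y.
- nut: Round knurled brass nut, 26 mm diameter, 9 mm high, 35 g, lying flat and loose on the cradle's deck between the saddles. Origin: centre of its underside.
- wash_bottle: White wash bottle with blue spout, 66 mm wide, 130 mm high without the spout; bystander. Origin: centre of its underside.
- beaker: Small glass beaker, 68 mm wide, 85 mm high; bystander. Origin: centre of its underside.
- flask: Conical glass flask, 82 mm wide, 112 mm high; bystander. Origin: centre of its underside.
- bung: Green stopper, 33 mm wide, 26 mm high; bystander. Origin: centre of its underside.
- vial: Small capped vial, 28 mm wide, 55 mm high; bystander. Origin: centre of its underside.
- vial2: A second such vial; bystander. Origin: centre of its underside.
- spatula: Flat steel spatula 160 mm long lying on the bench; bystander. Origin: middle of its underside.

How it is judged:
By the outcome, as a careful person would: the job done as asked, in the order asked, and still so for the second after the job is handed in, with the robot touching nothing.
It also fails if it takes over 72 s, if anything falls off the work surface, if the arm or the gripper's body presses on something with over 40 N, if the wrist force passes 120 N, or if a joint passes its speed limit or range.

### The arm

A 6-joint arm with a two-finger parallel gripper is mounted at the origin on the work surface. World frame = base frame: x ahead of the robot, y to its left, z up, the work surface at z = 0. Lengths are in m, angles in rad, forces in N, time in s.
With the tool pointing down it reaches from about 0.275 to 0.75 m from the base axis. Payload 10.2 kg.
Tool frame: the origin (TCP) lies midway between the tips of the shut fingers; the grasp point (between the pads) lies 19 mm behind it (env.hold_point_z is the distance from the TCP to the grasp point, in m); x points along the fingers, z is the direction in which the jaws open and shut, and the axes are right-handed (so a half turn about x gives the same grasp; the last joint's range is limited). The gripper opens to 85 mm and grips with 20 to 120 N. Pads are 22 mm wide; open, the fingers measure 114 mm over their backs; the gripper's body (76 mm by 85 mm) begins 54 mm behind the grasp point. The pads swing forward as they close: fully open they stand 13 mm farther back than shut.
Start: joints at [-1.339, 0.313, 1.498, -0, 1.331, -0.223], TCP at [0.231, -0.472, 0.231] pointing down, gripper open.
Joint ranges: [-2.94, 2.94], [-0.97, 2.17], [0.19, 2.56], [-1.23, 4.37], [0.02, 3.11], [-2.88, 2.88]. Speed limits (rad/s): [2.39, 2.39, 3.01, 3.14, 3.14, 3.14].

### API

Orientations are given as a unit quaternion [x, y, z, w].
In Python, from bench import env, kinematics, monitor, eyes, job gives the robot as it stands. The module is installed in compiled form; this text tells all that it offers. Calls block until the motion is done:
- env.reach(position, orientation): joint-space move of the TCP to a pose.
- env.movel(position, velocity=0.15, frame=None, guard=None): straight line of the TCP; frame=None keeps the orientation; velocity is the mean speed in m/s. With guard (N) it stops when the force on the tool has changed by that much, and returns True; else False.
- env.set_joints(angles): joint-space move.
- env.release() and env.close_gripper(effort=None): open the fingers fully, or close them until they stop; effort is the grip in N (None keeps the last).
- env.hold(seconds).
- kinematics.ik(position, orientation): joint angles nearest the present ones, or None.
- monitor.sense(): the state.
- eyes.grab_frame(name): name is "scene" or "side" or "wrist"; returns a dict with "frame" (400x640x3 uint8, red, green, blue), "mtx" (3x3 intrinsics, pixels), "view" (4x4, takes a point from world to camera coordinates). Camera axes: x right, y down, z forward; pixel columns grow to the right and rows downward; lengths in m; the calibration is good to about 2 mm. The wrist camera is an equidistant fisheye: a pixel r from the principal point sees the ray r / f radians off the axis. A picture is of the moment at which its call begins. There is no depth.
A pose or a line that the arm cannot do raises env.MotionError and nothing moves.
- job.hand_in(): hands the job in, once; it reports no verdict.
The state is a dict: "clock": time; "joints": joint angles; "qvel": joint speeds; "joint_efforts": joint torques, N m; "position": TCP position; "ee_rot": TCP orientation; "contact_force": force on the tool from outside, world axes, zero at the start; "ft_torque": the same for the moment, N m; "finger_gap": opening from 0.0 (shut) to 1.0 (fully open).
Only numpy, scipy, OpenCV 4.12 (cv2) and the standard library are available. Lean on these libraries where they do the work, as an engineer would, in place of code of your own. Each camera call takes 0.05 s, during which the arm holds its last target.

## Working session

There is one attempt and no reset: what is moved stays moved. The work goes in short steps, each a Python script; the robot and the scene stay as the last script left them, time stands still between calls to the robot, and variables do not carry over. Pictures are saved under pics/ and viewed, and the job is handed in when it is done.

```bash
mkdir -p pics; python3 - <<'E'
from bench import env, kinematics, monitor, eyes, job
import cv2,numpy as np
for n in ["scene","side","wrist"]:
    d=eyes.grab_frame(n); cv2.imwrite(f"pics/{n}0.png",d["frame"][:,:,::-1]); print(n,d["mtx"].round(1).tolist(),d["view"].round(3).tolist())
s=monitor.sense(); print(s, env.hold_point_z)
E
```

```text
scene [[459.5, 0.0, 319.2], [0.0, 459.5, 200.7], [0.0, 0.0, 1.0]] [[-0.628, 0.778, 0.008, 0.308], [0.448, 0.37, -0.813, -0.171], [-0.636, -0.507, -0.582, 1.834], [0.0, 0.0, 0.0, 1.0]]
side [[406.9, 0.0, 316.4], [0.0, 406.9, 204.0], [0.0, 0.0, 1.0]] [[-0.961, -0.277, -0.011, 0.492], [-0.168, 0.615, -0.77, 0.149], [0.221, -0.738, -0.637, 1.142], [0.0, 0.0, 0.0, 1.0]]
wrist [[309.7, 0.0, 318.8], [0.0, 309.7, 200.5], [0.0, 0.0, 1.0]] [[0.439, -0.898, -0.002, -0.525], [-0.85, -0.416, 0.323, -0.043], [-0.291, -0.141, -0.946, 0.381], [0.0, 0.0, 0.0, 1.0]]
{'clock': 0.15, 'joints': array([-1.33941494e+00,  3.13296194e-01,  1.49822708e+00,  2.67949138e-05,
        1.33098271e+00, -2.23386773e-01]), 'qvel': array([-0.00031404, -0.00152716, -0.00265785, -0.00143847, -0.00139375,
       -0.00210594]), 'joint_efforts': array([ 1.08969696e-03, -4.12370932e+01, -2.59796298e+01, -1.75272116e-04,
        3.21350621e-03,  5.83718460e-06]), 'position': array([ 0.23056838, -0.47146397,  0.23089283]), 'ee_rot': array([ 0.37465068,  0.60006608, -0.37418278,  0.59962055]), 'contact_force': array([-0.47061244, -0.03160072, -0.01981122]), 'ft_torque': array([-0.01361123,  0.04092685, -0.03987333]), 'finger_gap': 1.0022562676890827} 0.0187
```

View pics/scene0.png

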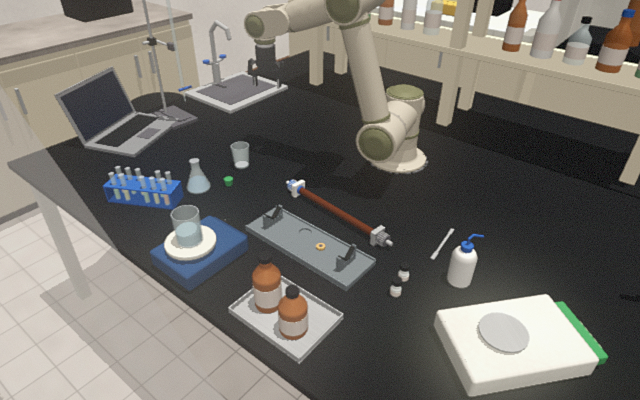

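View pics/side0.png

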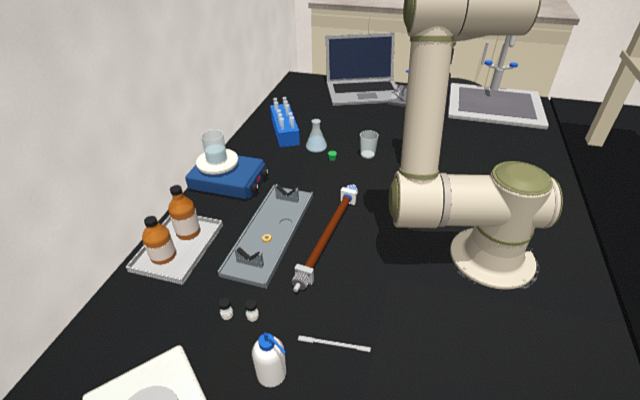

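View pics/wrist0.png

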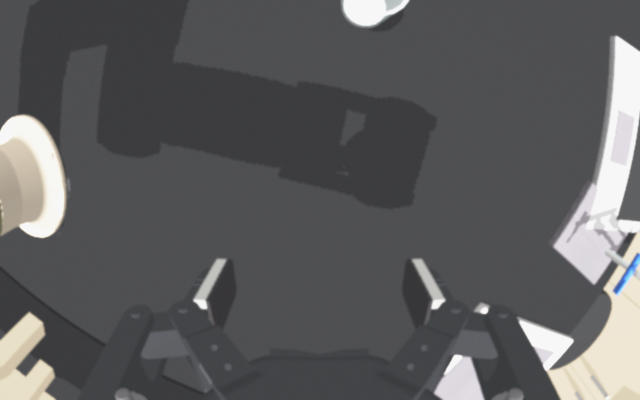

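The scene view shows the cradle around (310,243), the nut at (320,246), the pocket at about (306,231), and the column from (295,187) at the white end to (380,237) at the steel end. I'll zoom in.

```bash
python3 - <<'E'
import cv2
a=cv2.imread("pics/scene0.png")[165:305,225:425]; cv2.imwrite("pics/sc_z.png",cv2.resize(a,None,fx=4,fy=4,interpolation=cv2.INTER_CUBIC))
a=cv2.imread("pics/side0.png")[170:310,205:375]; cv2.imwrite("pics/si_z.png",cv2.resize(a,None,fx=4,fy=4,interpolation=cv2.INTER_CUBIC))
E
```

```text
(no output)
```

View pics/sc_z.png

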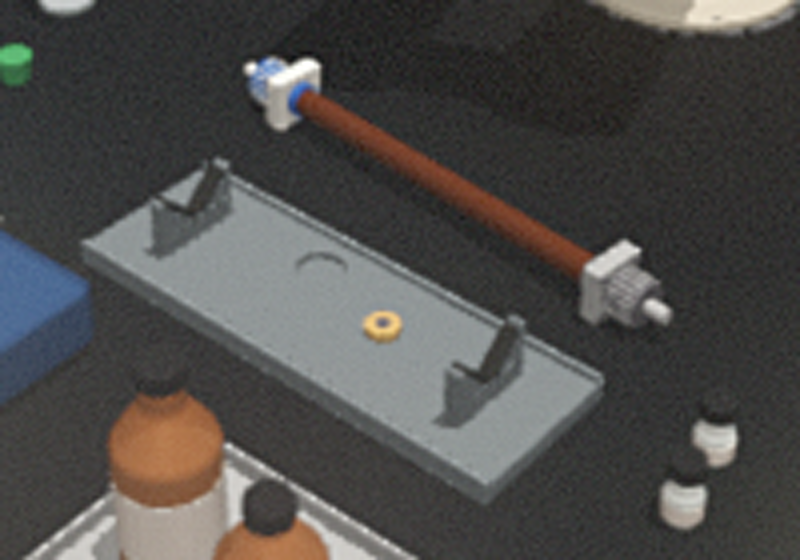

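View pics/si_z.png

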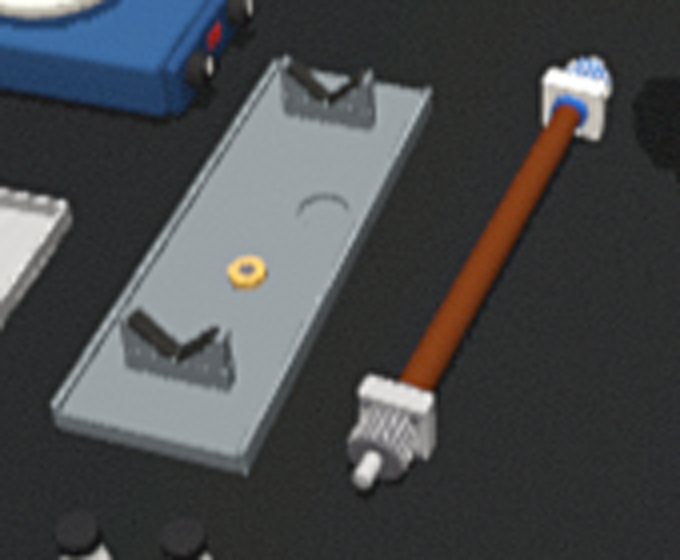

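```bash
cat > h.py <<'E'
import numpy as np, cv2
def ray(d,u,v,fish=False):
    K,V=d["mtx"],d["view"]; R=V[:3,:3]; t=V[:3,3]; c=-R.T@t
    x=(u-K[0,2])/K[0,0]; y=(v-K[1,2])/K[1,1]
    if fish:
        r=np.hypot(x,y); s=np.sin(r)/r if r>1e-9 else 1
        q=np.array([x*s,y*s,np.cos(r)])
    else: q=np.array([x,y,1.])
    return c,R.T@q
def onz(d,u,v,z,fish=False):
    c,q=ray(d,u,v,fish); return c+q*(z-c[2])/q[2]
def proj(d,p,fish=False):
    K,V=d["mtx"],d["view"]; q=V[:3,:3]@np.asarray(p)+V[:3,3]
    if fish:
        a=np.hypot(q[0],q[1]); th=np.arctan2(a,q[2]); k=th/a if a>1e-9 else 1/q[2]; return np.array([K[0,2]+K[0,0]*q[0]*k,K[1,2]+K[1,1]*q[1]*k])
    return np.array([K[0,2]+K[0,0]*q[0]/q[2],K[1,2]+K[1,1]*q[1]/q[2]])
E
python3 - <<'E'
from h import *
from bench import eyes
S={'scene':(225,165,{'cL':(83,243,.022),'cF':(487,490,.022),'cR':(603,378,.022),'cT':(220,165,.022),'nut':(383,324,.025),'pk':(321,268,.016),'tubeW':(308,99,.024),'tubeS':(585,258,.024),'v1':(700,462,.0),'green':(15,75,0)}),
'side':(205,170,{'nearL':(55,410,.022),'nearR':(247,462,.022),'farR':(431,90,.022),'farL':(282,62,.022),'nut':(246,270,.025),'pk':(325,210,.016),'tubeW':(568,115,.024),'tubeS':(420,382,.024)})}
for n,(u0,v0,P) in S.items():
    d=eyes.grab_frame(n)
    for k,(u,v,z) in P.items(): print(n,k,onz(d,u0+u/4,v0+v/4,z).round(4))
E
```

```text
scene cL [ 0.7009 -0.1258  0.022 ]
scene cF [0.7129 0.2744 0.022 ]
scene cR [0.5717 0.2743 0.022 ]
scene cT [ 0.5569 -0.1135  0.022 ]
scene nut [0.629  0.1179 0.025 ]
scene pk [0.6003 0.0332 0.016 ]
scene tubeW [ 0.4387 -0.1188  0.024 ]
scene tubeS [0.4682 0.1898 0.024 ]
scene v1 [0.5795 0.362  0.    ]
scene green [ 0.5525 -0.3727  0.    ]
side nearL [0.7029 0.2739 0.022 ]
side nearR [0.5638 0.2804 0.022 ]
side farR [ 0.56   -0.1229  0.022 ]
side farL [ 0.6923 -0.1266  0.022 ]
side nut [0.6279 0.1187 0.025 ]
side pk [0.598  0.0333 0.016 ]
side tubeW [ 0.4433 -0.1182  0.024 ]
side tubeS [0.4758 0.1871 0.024 ]
```

```bash
cat >> h.py <<'E'
from scipy.spatial.transform import Rotation as Ro
from bench import kinematics, env, monitor, eyes
def quat(zx,zy):
    z=np.array([zx,zy,0.]);z/=np.linalg.norm(z); x=np.array([0,0,-1.]); y=np.cross(z,x)
    return Ro.from_matrix(np.c_[x,y,z]).as_quat()
def best(p,zx,zy):
    s=monitor.sense()["joints"]; o=[]
    for g in (1,-1):
        q=quat(g*zx,g*zy); j=kinematics.ik(p,q)
        if j is not None: o.append((np.abs(np.asarray(j)-s).max(),q,j))
    return min(o,key=lambda a:a[0])[1:]
def save(n,name,crop=None,k=1):
    d=eyes.grab_frame(n); a=d["frame"][:,:,::-1]
    if crop: x,y,w,h=crop; a=a[y:y+h,x:x+w]
    cv2.imwrite(f"pics/{name}.png",cv2.resize(a,None,fx=k,fy=k,interpolation=cv2.INTER_CUBIC)); return d
E
python3 - <<'E'
from h import *
d=eyes.grab_frame("wrist");V=d["view"]; c=-V[:3,:3].T@V[:3,3]
s=monitor.sense(); R=Ro.from_quat(s["ee_rot"]); print("cam in tool",R.inv().apply(c-s["position"]), "axis in tool",R.inv().apply(V[2,:3]))
for p in ([.52,.09,.27],[.52,.09,.25]):
  for g in (1,-1): print(kinematics.ik(p,quat(g,0)))
E
```

```text
cam in tool [-0.14306887  0.08242021  0.00044301] axis in tool [ 9.46178628e-01 -3.23643830e-01 -8.21825931e-04]
[-5.08222708e-02  2.93751320e-01  1.42223330e+00 -4.44089210e-16
  1.42560803e+00 -5.08222708e-02]
None
[-5.08222708e-02  3.05777281e-01  1.45807876e+00 -4.44089210e-16
  1.37773661e+00 -5.08222708e-02]
None
```

```bash
python3 - <<'E'
from h import *
env.reach([.55,.10,.28],quat(1,0))
d=save("wrist","w1"); print(monitor.sense()["clock"]); import pickle; pickle.dump(d,open("w1.pkl","wb"))
E
```

```text
2.6917
```

View pics/w1.png

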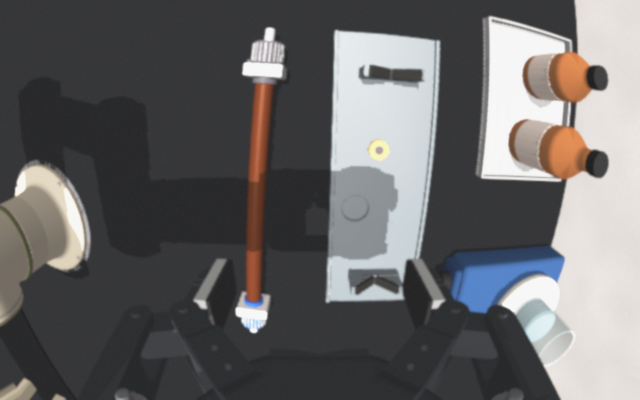

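The whole cradle and column show: nut at (379,150), pocket at (355,208), saddles near (390,73) and (375,283). I'll fit the poses numerically and overlay them.

```bash
cat > fit.py <<'E'
from h import *; import pickle
d=pickle.load(open("w1.pkl","rb")); im=d["frame"].astype(int)
hsv=cv2.cvtColor(d["frame"],cv2.COLOR_RGB2HSV)
# nut
m=cv2.inRange(hsv,(15,60,120),(35,255,255)); n,l,s,c=cv2.connectedComponentsWithStats(m[135:165,365:395].copy())
print("nut px",[(s[i,4],c[i]+[365,135]) for i in range(1,n)])
ys,xs=np.nonzero(m[135:165,365:395]); u,v=(xs.min()+xs.max())/2+365,(ys.min()+ys.max())/2+135
print("nut",u,v,onz(d,u,v,.023,True))
# tube
m=cv2.inRange(hsv,(0,110,40),(18,255,255)); P=[]
for v in range(90,292,4):
    xs=np.nonzero(m[v,235:285])[0]+235
    if len(xs)>5:
        a,b=onz(d,xs.min()-.5,v,.024,True),onz(d,xs.max()+.5,v,.024,True); P.append(((a[0]+b[0])/2,(a[1]+b[1])/2,b[0]-a[0]))
P=np.array(P); k=np.polyfit(P[:,1],P[:,0],1); print("tube x=",k,"res",np.abs(np.polyval(k,P[:,1])-P[:,0]).max(),"w",P[:,2].mean(), "y",P[[0,-1],1])
print("pocket",onz(d,355,208,.016,True))
for nm,(u,v) in dict(SL=(245,72),SR=(285,73)).items(): print(nm,onz(d,u,v,.048,True))
for nm,(u,v,z) in dict(TL=(335,31,.022),TR=(439,41,.022),BL=(328,301,.022)).items(): print(nm,onz(d,u,v,z,True))
E
python3 fit.py; python3 - <<'E'
import cv2
a=cv2.imread("pics/w1.png"); cv2.imwrite("pics/w1a.png",cv2.resize(a[20:180,225:445],None,fx=3.5,fy=3.5,interpolation=cv2.INTER_CUBIC))
cv2.imwrite("pics/w1b.png",cv2.resize(a[180:340,225:445],None,fx=3.5,fy=3.5,interpolation=cv2.INTER_CUBIC))
E
```

```text
nut px [(np.int32(218), array([377.76605505, 148.99082569]))]
nut 377.5 149.0 [0.62656212 0.11675558 0.023     ]
tube x= [0.11287085 0.45646257] res 0.0009131128208194617 w 0.024678216699271754 y [ 0.19449872 -0.10451747]
pocket [0.59998945 0.03152522 0.016     ]
SL [0.46062697 0.21710305 0.048     ]
SR [0.50930165 0.21347033 0.048     ]
TL [0.56989425 0.27083829 0.022     ]
TR [0.70857197 0.26771253 0.022     ]
BL [ 0.56354987 -0.12548418  0.022     ]
```

View pics/w1a.png

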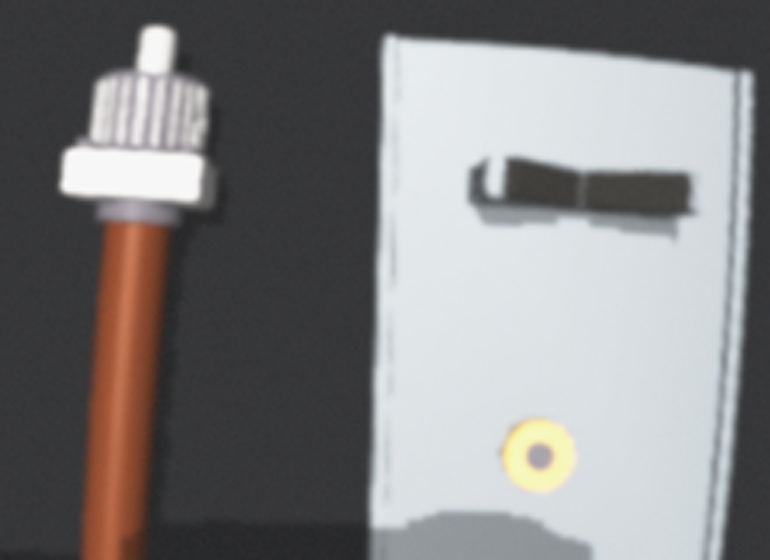

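View pics/w1b.png

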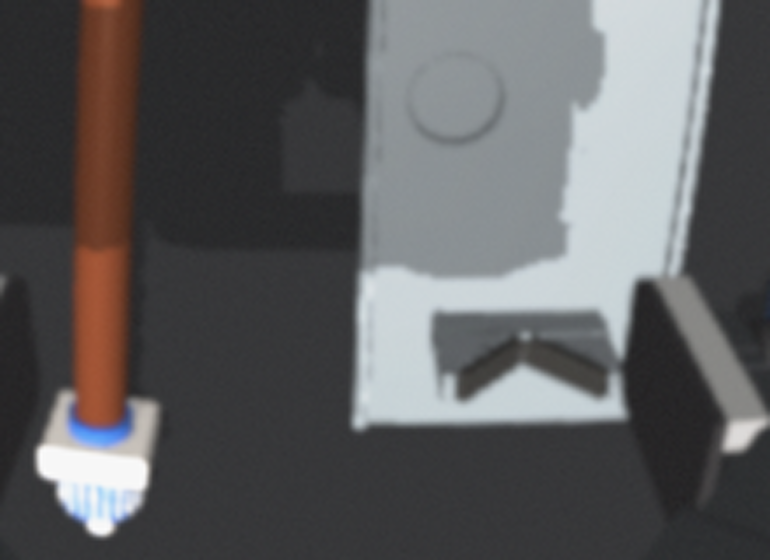

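```bash
python3 - <<'E'
from h import *; import pickle
from scipy.optimize import least_squares
d=pickle.load(open("w1.pkl","rb"))
def A(u,v): return u/3.5+225-.36,v/3.5+20-.36
def B(u,v): return u/3.5+225-.36,v/3.5+180-.36
pts=[((-.2,.07,.022),B(356,428)),((.2,.07,.022),A(385,36)),((.2,-.07,.022),A(752,73)),((.145,0,.040),A(583,190)),((-.145,0,.040),B(523,348)),((-.04,.034,.016),B(455,97))]
def f(q):
    c,s=np.cos(q[2]),np.sin(q[2])
    return np.concatenate([proj(d,[q[0]+c*p[0]-s*p[1],q[1]+s*p[0]+c*p[1],p[2]],True)-np.array(px) for p,px in pts])
r=least_squares(f,[.635,.075,1.57]); print("cradle",r.x[:2],np.degrees(r.x[2]),r.fun.reshape(-1,2).round(1).tolist())
q=r.x;c,s=np.cos(q[2]),np.sin(q[2]); print("pocket",q[0]-.04*c-.034*s,q[1]-.04*s+.034*c, onz(d,*B(455,97),.016,True))
print("nut",onz(d,*A(539,456),.025,True))
S={'scene':(225,165,(383,324)),'side':(205,170,(246,270))}
for n in S: 
    e=eyes.grab_frame(n); u0,v0,p=S[n]
    P=[q[0],q[1],0]
    pk=[q[0]-.04*c-.034*s,q[1]-.04*s+.034*c,.016]
    for nm,pp in dict(pk=pk,front=(q[0]+.2*c+.07*s,q[1]+.2*s-.07*c,.022),rr=(q[0]+.2*c-.07*s,q[1]+.2*s+.07*c,.022)).items(): print(n,nm,((proj(e,pp)-[u0,v0])*4).round())
# column axial: flange inner faces
for nm,pt in dict(Sfl_in=A(145,203),Sfl_out=A(138,150),tubeSend=A(137,222),wIn=B(103,400),wtop=B(95,455)).items(): print(nm,onz(d,*pt,.024,True),onz(d,*pt,.048,True))
E
```

```text
cradle [0.63478644 0.07086325] 88.6574134686085 [[-0.5, 0.0], [0.0, -0.1], [0.1, -0.4], [-0.0, -0.7], [0.2, 1.0], [0.3, 0.5]]
pocket 0.5998585529166868 0.03167086060152437 [0.59944194 0.03249468 0.016     ]
nut [0.62775834 0.11587436 0.025     ]
scene pk [320. 267.]
scene front [484. 483.]
scene rr [603. 375.]
side pk [323. 208.]
side front [ 49. 403.]
side rr [243. 451.]
Sfl_in [0.48240806 0.21039358 0.024     ] [0.48644917 0.20867342 0.048     ]
Sfl_out [0.48001815 0.23039969 0.024     ] [0.484203   0.22747625 0.048     ]
tubeSend [0.47934991 0.20344269 0.024     ] [0.48357495 0.2021406  0.048     ]
wIn [ 0.44531968 -0.11223809  0.024     ] [ 0.45159148 -0.09455338  0.048     ]
wtop [ 0.43773724 -0.1454449   0.024     ] [ 0.4444651  -0.12576294  0.048     ]
```

```bash
python3 - <<'E'
from h import *
nut=np.array([.628,.116]); pk=np.array([.600,.032]); u=(pk-nut)/np.linalg.norm(pk-nut)
q,_=best([*(nut-u*.038),.1],-u[1],u[0]); 
env.close_gripper(20)
env.reach([*(nut-u*.038),.10],q)
env.movel([*(nut-u*.038),.0205],velocity=.1,guard=8)
s=monitor.sense(); print(s["clock"],s["position"],s["contact_force"],s["finger_gap"])
L=np.linalg.norm(pk-nut); e=nut+u*(L-.035-.024)
print(env.movel([*e,.0205],velocity=.05,guard=12))
save("scene","p1s",(265,195,100,75),7); save("side","p1d",(225,170,100,75),7)
s=monitor.sense(); print(s["clock"],s["position"],s["contact_force"])
E
```

```text
5.3417 [0.64048414 0.15207511 0.02131341] [ 0.0726838  -0.48505179  0.18795153] 0.0015105836243752826
False
6.9417 [0.61867887 0.08817606 0.02047861] [-0.5989594   1.05129988 -0.12382841]
```

View pics/p1s.png

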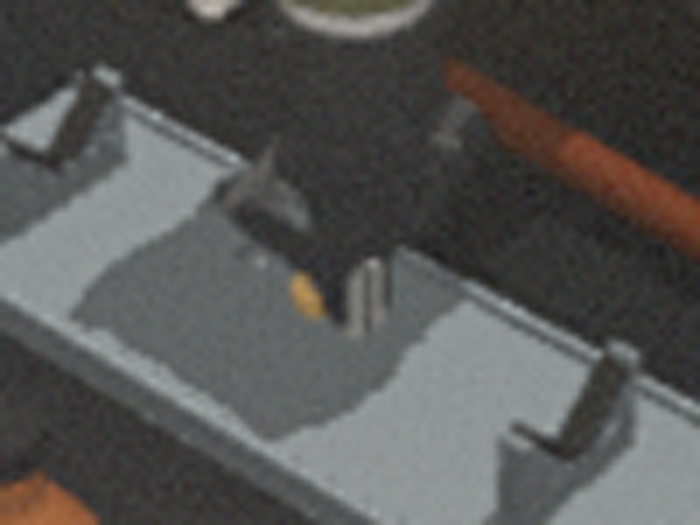

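View pics/p1d.png

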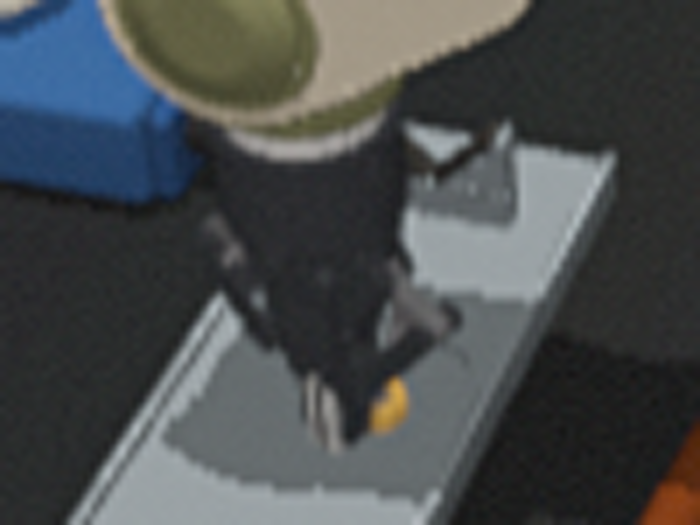

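```bash
python3 - <<'E'
from h import *
p=monitor.sense()["position"][:2]; u=np.array([-.316,-.949]); c=p+u*.024; v=np.array([-u[1],u[0]])
for n,o in (("scene",(265,195)),("side",(225,170))):
    d=eyes.grab_frame(n)
    f=cv2.imread(f"pics/{'p1s' if n=='scene' else 'p1d'}.png")
    for z in(.016,.025):
        pts=np.array([(proj(d,[*(c+.013*(np.cos(a)*u+np.sin(a)*v)),z])-o)*7 for a in np.linspace(0,6.28,40)]).astype(int); cv2.polylines(f,[pts],True,(0,255,0),1)
    pts=np.array([(proj(d,[*(np.array([.6,.032])+.019*(np.cos(a)*u+np.sin(a)*v)),.016])-o)*7 for a in np.linspace(0,6.28,40)]).astype(int); cv2.polylines(f,[pts],True,(255,0,0),1)
    cv2.imwrite(f"pics/o_{n}.png",f[150:500,150:550])
a=np.hstack([cv2.imread("pics/o_scene.png"),cv2.imread("pics/o_side.png")]);cv2.imwrite("pics/o1.png",a)
E
```

```text
(no output)
```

View pics/o1.png

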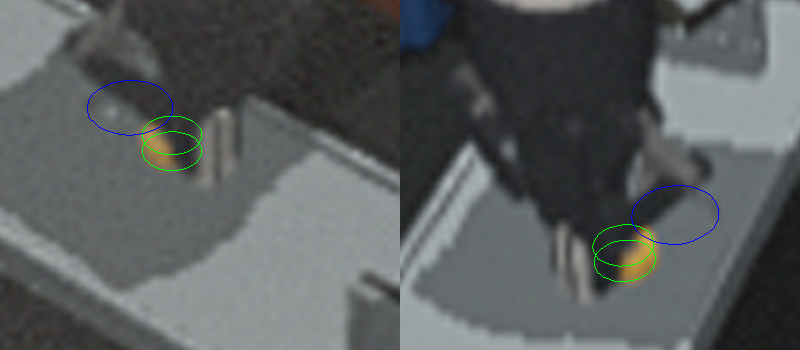

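```bash
python3 - <<'E'
from h import *
u=np.array([-.316,-.949]); pk=np.array([.600,.032])
p=monitor.sense()["position"]
print(env.movel([*(pk-u*.022),.0205],velocity=.05,guard=12))
s=monitor.sense(); print(s["clock"],s["position"],s["contact_force"])
env.movel([*(pk-u*.035),.0205],velocity=.1)
env.movel([*(pk-u*.035),.12],velocity=.25)
env.movel([*(pk-u*.08),.20],velocity=.25)
d=save("wrist","w2"); save("scene","p2s",(265,195,100,75),7); save("side","p2d",(225,170,100,75),7)
print(monitor.sense()["clock"])
E
```

```text
False
7.9333 [0.60700656 0.05301407 0.02051989] [0.06356376 0.33061341 0.84894176]
9.4333
```

View pics/w2.png

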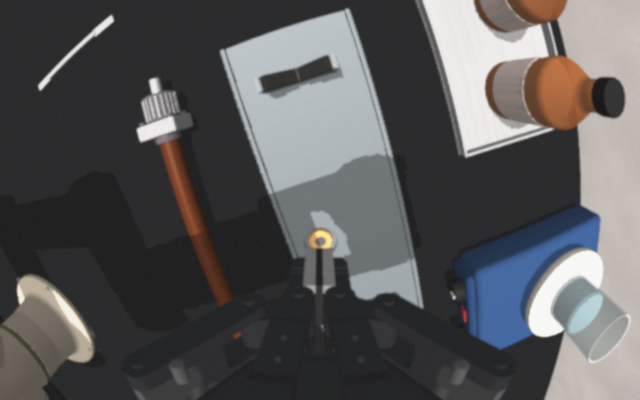

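View pics/p2d.png

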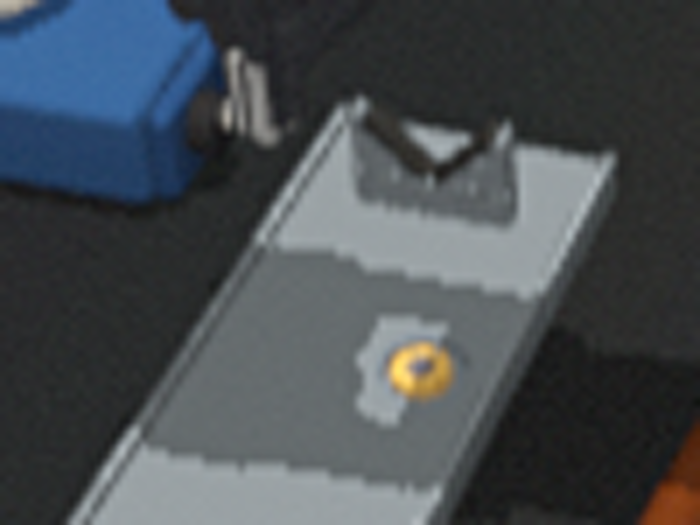

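```bash
python3 - <<'E'
from h import *
w=eyes.grab_frame("wrist"); s=eyes.grab_frame("side"); 
for z in (.019,.025): print(z,onz(w,320,241,z,True),onz(s,225+421/7,170+370/7,z))
for n,o in (("scene",(265,195)),("side",(225,170))):
    d=eyes.grab_frame(n); f=cv2.imread(f"pics/{'p2s' if n=='scene' else 'p2d'}.png")
    for c,r,z,col in (((.6,.032),.019,.016,(255,0,0)),((.6,.032),.019,.010,(255,255,0))):
        pts=np.array([(proj(d,[c[0]+r*np.cos(a),c[1]+r*np.sin(a),z])-o)*7 for a in np.linspace(0,6.28,40)]).astype(int); cv2.polylines(f,[pts],True,col,1)
    cv2.imwrite(f"pics/o_{n}.png",f[100:500,200:600])
cv2.imwrite("pics/o2.png",np.hstack([cv2.imread("pics/o_scene.png"),cv2.imread("pics/o_side.png")]))
E
```

```text
0.019 [0.60017079 0.0338425  0.019     ] [0.59942353 0.03880086 0.019     ]
0.025 [0.60111512 0.03667036 0.025     ] [0.59686483 0.0449457  0.025     ]
```

View pics/o2.png

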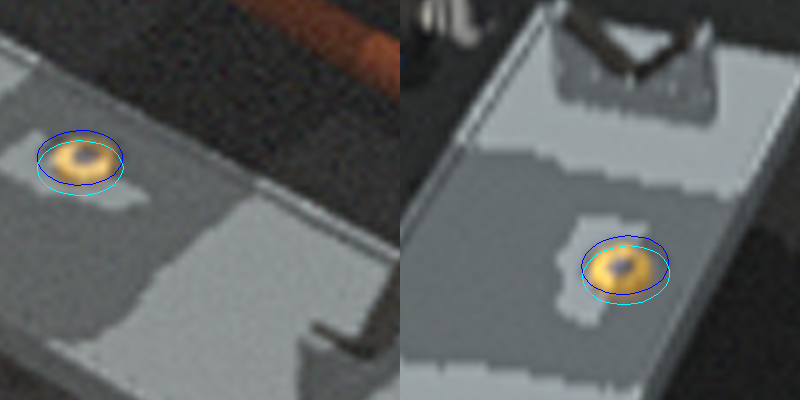

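```bash
cat >> h.py <<'E'
C0=np.array([.4614,.044]); AX=np.array([.1122,.9937])
def cp(s,z): return [*(C0+s*AX),z]
QC=quat(AX[1],-AX[0])
E
python3 - <<'E'
from h import *
env.reach([.53,.00,.22],QC)
d=save("wrist","w3"); import pickle; pickle.dump(d,open("w3.pkl","wb"))
env.release(); d=save("wrist","w3o"); print(monitor.sense()["clock"])
E
python3 -c "
import cv2;a=cv2.imread('pics/w3.png');print(a.shape)"
```

```text
11.15
(400, 640, 3)
```

View pics/w3.png

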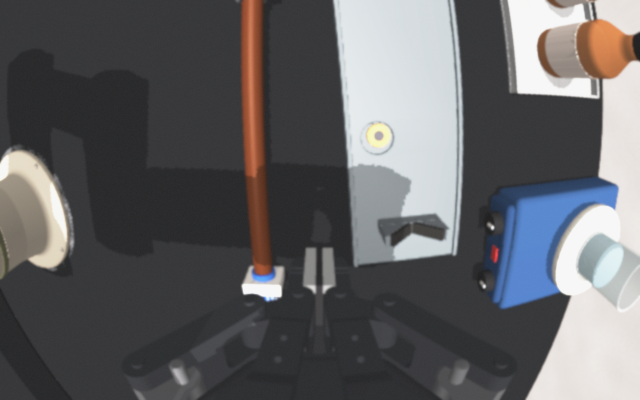

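Nut at (378,135) sits inside the pocket ring at (377,137), so it has dropped in. Now the first trial grip.

```bash
cat >> h.py <<'E'
def trial(s,dz=.012,tag="t"):
    c0=monitor.sense()
    env.close_gripper(30)
    a=monitor.sense(); env.hold(.1)
    a=monitor.sense()
    p=a["position"]; p=[p[0],p[1],.0045+dz]
    env.movel(p,velocity=.04); env.hold(.3)
    b=monitor.sense()
    print("before",c0["contact_force"].round(2),c0["ft_torque"].round(3));print("closed",a["contact_force"].round(2),a["ft_torque"].round(3),a["finger_gap"]);print("lift",b["contact_force"].round(2),b["ft_torque"].round(3),b["position"].round(4),b["clock"])
    save("side",tag+"_side",(260,150,140,170),4); save("scene",tag+"_scene",(280,165,130,110),5)
E
python3 - <<'E'
from h import *
env.reach(cp(.017,.09),QC)
env.movel(cp(.017,.0045),velocity=.1,guard=10)
trial(.017,tag="t1")
E
```

```text
before [-0.16  0.39 -0.32] [0.003 0.001 0.038]
closed [ 0.33 -0.39  5.34] [ 0.043 -0.065  0.03 ] 0.2728341835590413
lift [ 0.2   0.35 -7.44] [ 0.268 -0.054 -0.033] [0.4636 0.0609 0.0163] 14.2667
```

View pics/t1_scene.png

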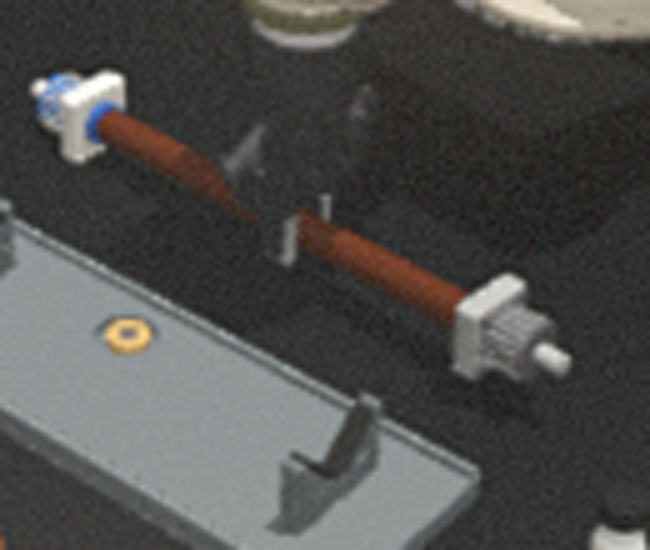

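View pics/t1_side.png

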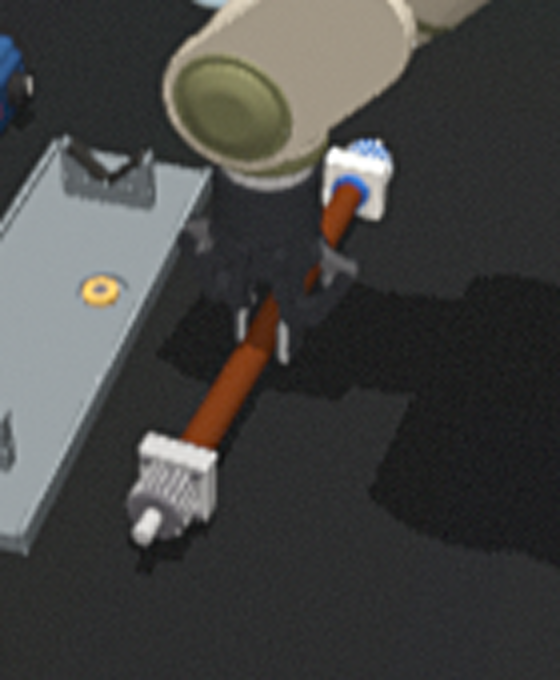

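```bash
cat >> h.py <<'E'
def regrip(s,tag,dz=.012):
    p=monitor.sense()["position"]
    env.movel([p[0],p[1],.0055],velocity=.04); env.release()
    env.movel(cp(s,.0045),velocity=.12)
    trial(s,dz,tag)
E
python3 - <<'E'
from h import *
regrip(-.038,"t2")
E
```

```text
before [-0.39  0.04  0.96] [ 0.065 -0.009 -0.054]
closed [1.37 2.46 2.66] [ 0.383 -0.233  0.068] 0.2713465626282781
lift [ 0.06 -0.22 -6.98] [-0.159  0.048 -0.023] [0.4573 0.0064 0.0164] 17.4667
```

View pics/t2_scene.png

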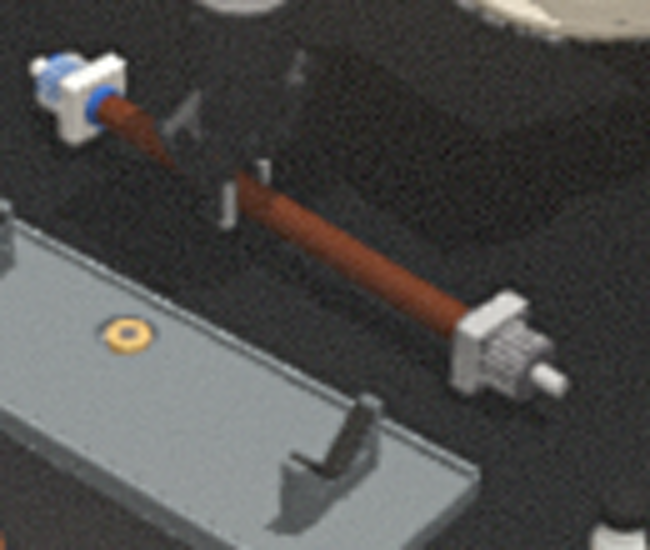

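View pics/t2_side.png

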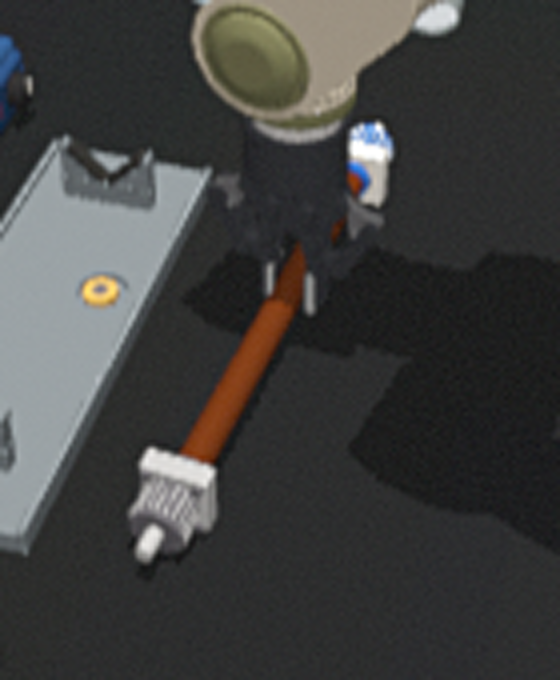

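```bash
python3 - <<'E'
from h import *
regrip(-.016,"t3")
E
```

```text
before [0.34 0.3  0.14] [0.03  0.04  0.049]
closed [-1.96 -1.93  1.88] [-0.351  0.125 -0.009] 0.270361794369256
lift [ 0.25  0.25 -8.8 ] [0.015 0.022 0.006] [0.4596 0.028  0.0164] 20.4
```

View pics/t3_scene.png

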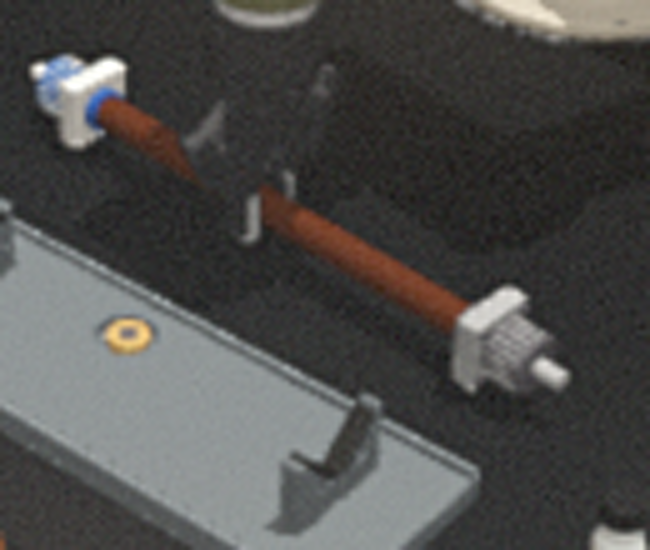

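View pics/t3_side.png

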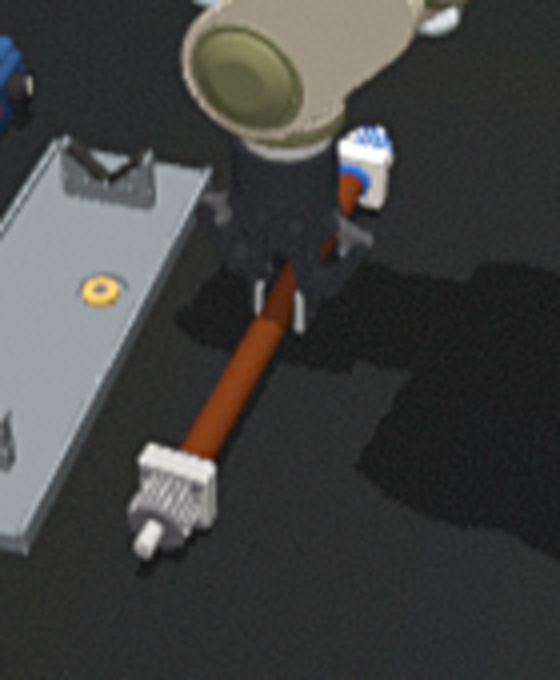

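Torque dropped to 0.015 N·m with the full weight carried, and both ends have risen about 12 mm (white flange corner at about (305,177), steel about (382,223)), so it hangs level. Carrying it now.

```bash
cat >> h.py <<'E'
YC=np.radians(88.66); QN=quat(np.sin(YC),-np.cos(YC)); T=np.array([.6346,.055])
E
python3 - <<'E'
from h import *
p=monitor.sense()["position"]
env.movel([p[0],p[1],.10],velocity=.08)
env.movel([*T,.10],velocity=.09,frame=QN)
env.hold(.2)
s=monitor.sense(); print(s["clock"],s["position"],s["contact_force"],s["ft_torque"])
save("scene","c1s",(200,130,230,170),3.4); save("side","c1d",(200,120,220,180),3.4); import pickle; pickle.dump(save("wrist","c1w"),open("c1w.pkl","wb"))
E
```

```text
24.0083 [0.63453463 0.05497314 0.10010183] [-0.49505668 -0.39931623 -7.14851947] [-0.01675389 -0.02182581  0.00493795]
```

View pics/c1s.png

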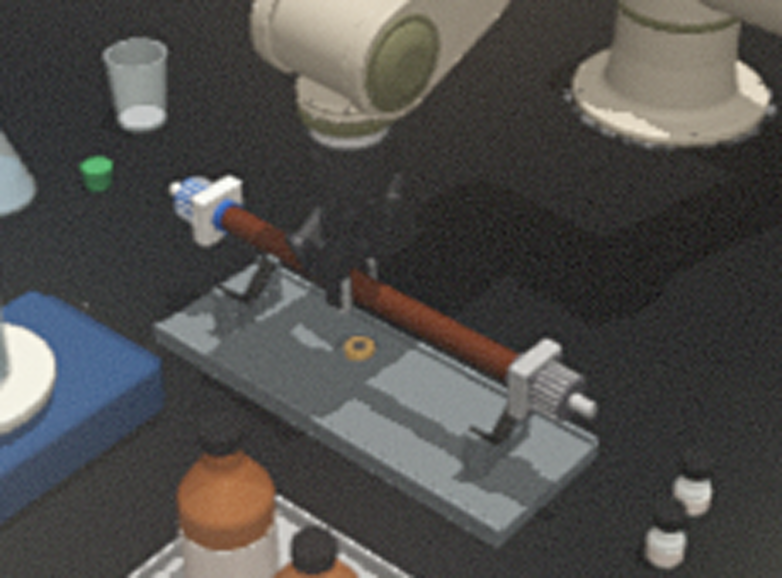

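View pics/c1d.png

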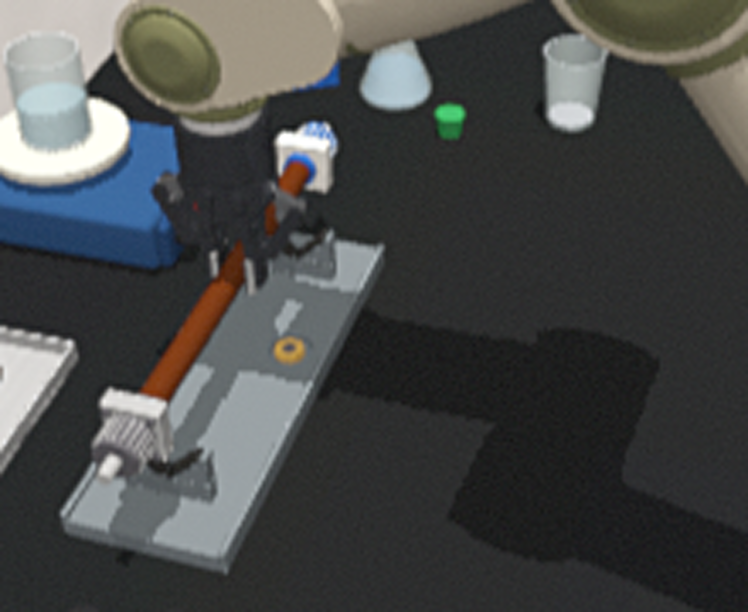

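View pics/c1w.png

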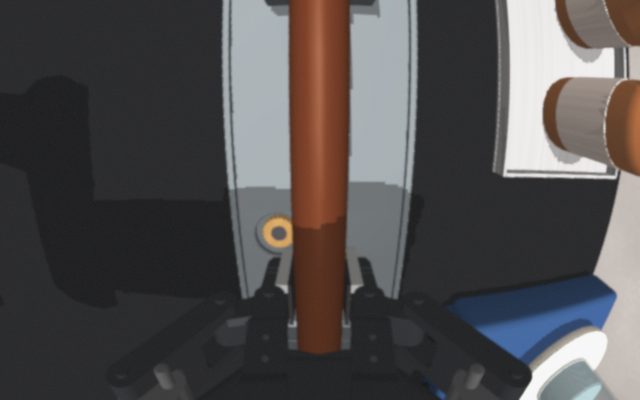

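```bash
python3 - <<'E'
from h import *
a=np.array([np.cos(YC),np.sin(YC),0]); n=np.array([-a[1],a[0],0]); c=np.array([*T,0])+.016*a+[0,0,.1195]
for nm,o,k,fn in (("scene",(200,130),3.4,"c1s"),("side",(200,120),3.4,"c1d")):
    d=eyes.grab_frame(nm); f=cv2.imread(f"pics/{fn}.png")
    for s in(-.186,-.17,.17,.186):
        pts=np.array([(proj(d,c+a*s+n*y+[0,0,z])-o)*k for y,z in((-.024,-.024),(.024,-.024),(.024,.024),(-.024,.024))]).astype(int); cv2.polylines(f,[pts],True,(0,255,0),1)
    b=np.array([.635,.071,0])
    for s in(-.138,-.152,.138,.152):
        pts=np.array([(proj(d,b+a*s+n*y+[0,0,z])-o)*k for y,z in((-.038,.016),(.038,.016),(.038,.068),(.028,.068),(0,.04),(-.028,.068),(-.038,.068))]).astype(int); cv2.polylines(f,[pts],True,(0,0,255),1)
    cv2.imwrite(f"pics/o3{nm}.png",f)
E
```

```text
(no output)
```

View pics/o3scene.png

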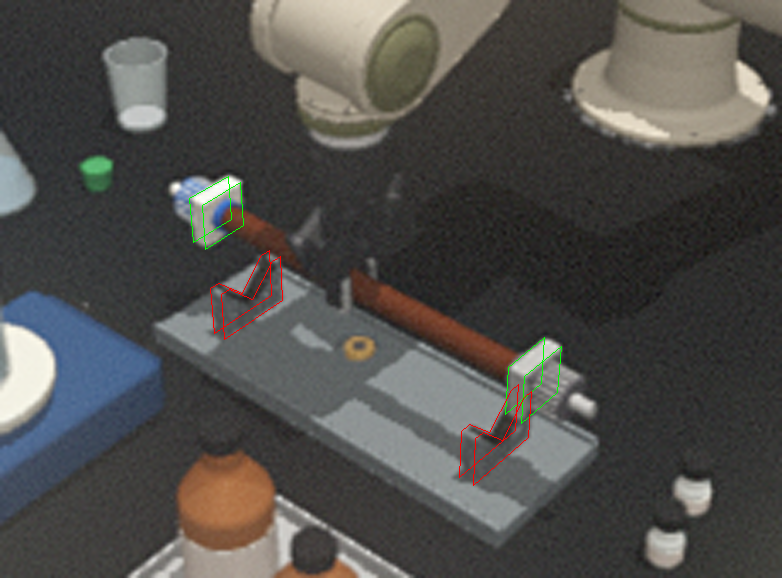

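View pics/o3side.png

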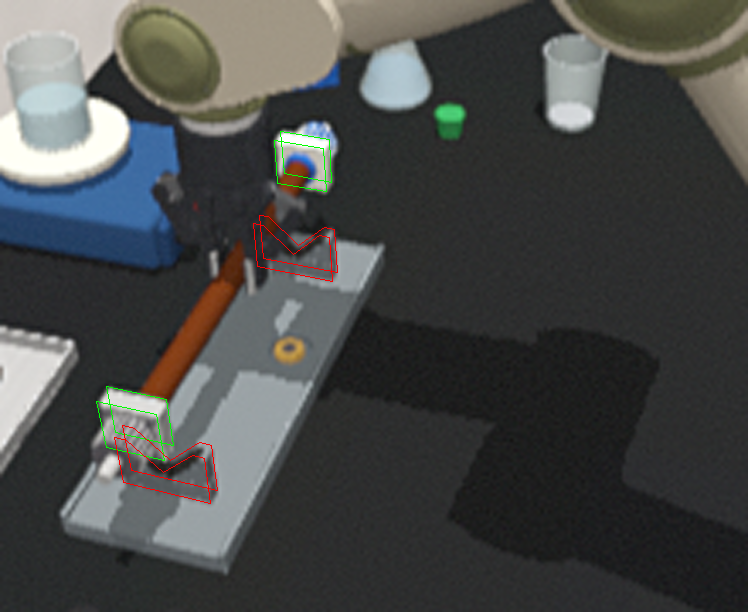

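Predicted flange and saddle outlines overlay the images within a few mm, and the column is level. Lowering now.

```bash
python3 - <<'E'
from h import *
env.movel([*T,.045],velocity=.06)
s=monitor.sense(); print(s["contact_force"],s["ft_torque"])
print(env.movel([*T,.0355],velocity=.02,guard=7)); env.hold(.2)
s=monitor.sense(); print(s["clock"],s["position"],s["contact_force"],s["ft_torque"])
save("scene","d1s",(200,130,230,170),3.4); save("side","d1d",(200,120,220,180),3.4)
E
```

```text
[ 0.38227763  1.14092713 -7.78621878] [0.03152882 0.01532116 0.0190096 ]
True
25.9667 [0.63512821 0.05495654 0.0365328 ] [ 4.83196242 -0.38888526  6.21244826] [-0.02642085 -0.67539424  0.08213113]
```

View pics/d1s.png

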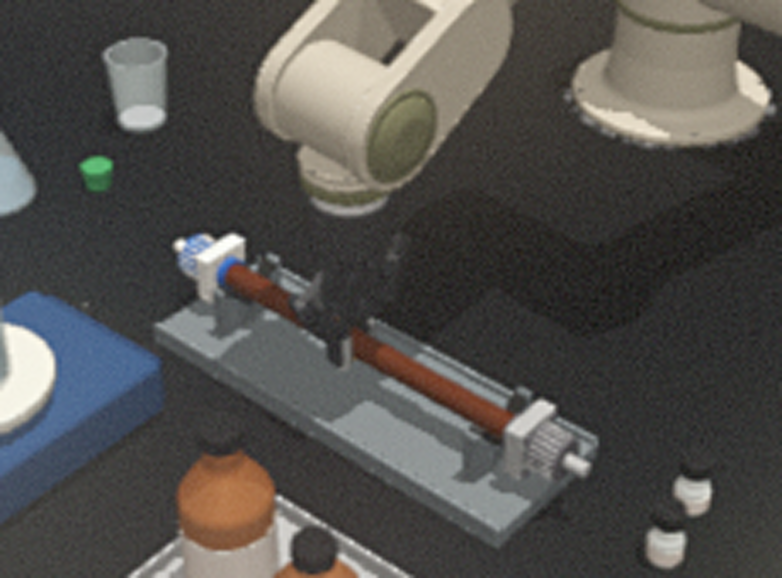

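View pics/d1d.png

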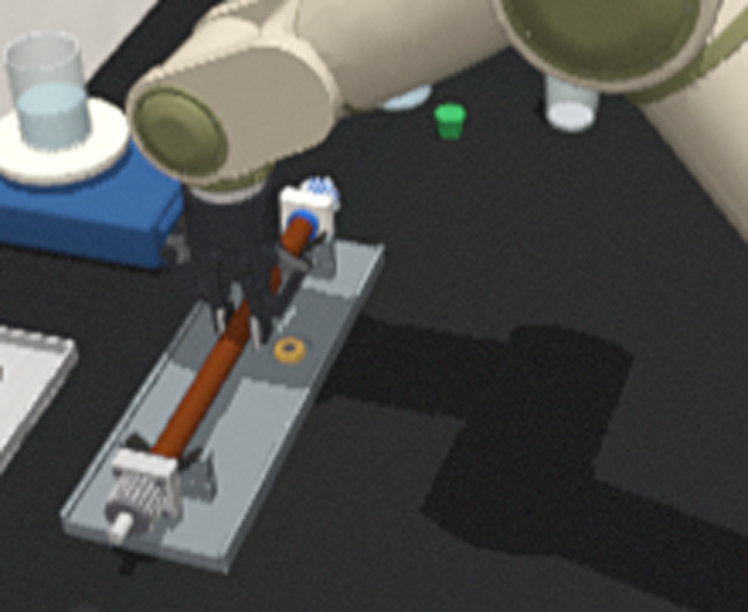

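```bash
python3 - <<'E'
from h import *
p=monitor.sense()["position"]
for dx in(.001,.001):
    s=monitor.sense()
    if s["contact_force"][0]>2.5 or dx==0:
        p=s["position"]; env.movel([p[0]+dx,p[1],.0365],velocity=.01); env.hold(.1)
    print(monitor.sense()["contact_force"],monitor.sense()["position"])
env.release(); env.hold(.2)
s=monitor.sense(); print(s["clock"],s["contact_force"],s["finger_gap"])
p=s["position"]
env.movel([p[0],p[1],.16],velocity=.1)
env.movel([.50,.05,.26],velocity=.2); env.hold(.2)
print(monitor.sense()["clock"])
save("scene","e1s",(200,130,230,170),3.4); save("side","e1d",(200,120,220,180),3.4); save("wrist","e1w")
E
```

```text
[-6.47780371  0.18436558  6.60130798] [0.63514314 0.05498127 0.03650572]
[-6.47780371  0.18436558  6.60130798] [0.63514314 0.05498127 0.03650572]
27.4583 [-0.2611511  -0.28060171  0.16381144] 0.997597034791754
30.0333
```

View pics/e1s.png

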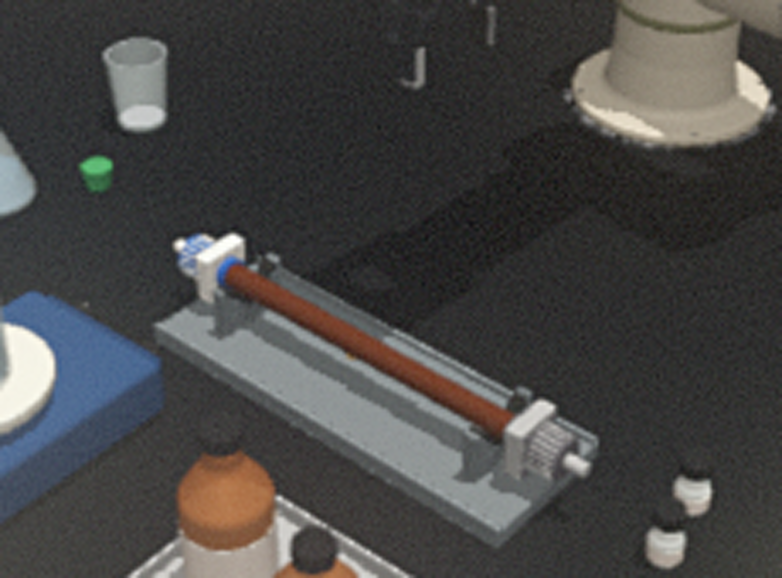

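View pics/e1w.png

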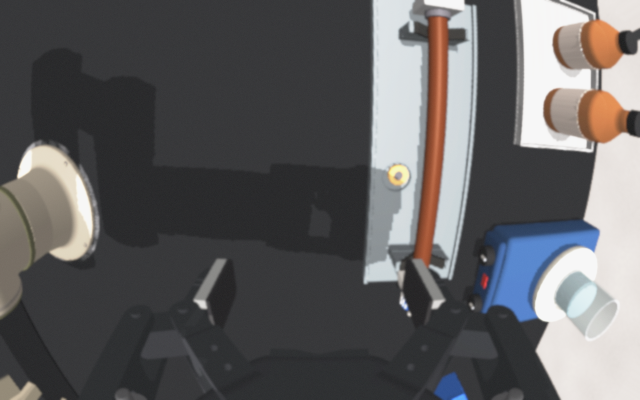

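View pics/e1d.png

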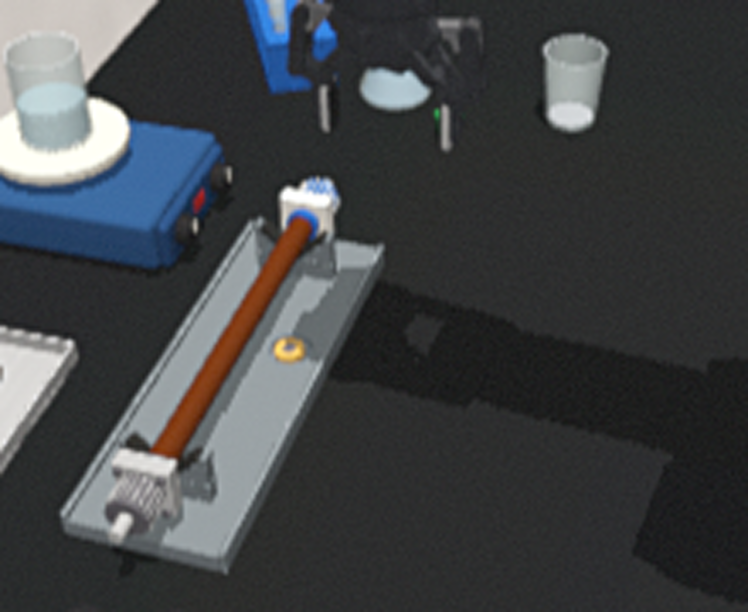

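The tube lies in both notches with its flanges outside the saddles. The nut is in the pocket ring at (398,176) in the wrist view, and the arm is clear.

```bash
python3 - <<'E'
from bench import job,env
env.hold(.3); job.hand_in()
E
```

```text
the job is handed in; nothing more can be done
```

The column is in its cradle and the job is handed in, at about 30 s on the clock; no verdict was reported.

- **Nut:** I pushed it across the deck with the shut fingers until it dropped into the pocket. A view from above shows it inside the pocket ring. Height checks from two cameras disagreed by about 5 mm, but fit a dropped nut better than one still on the deck.
- **Balance point:** I made three trial lifts at a 30 N grip. At 17 mm on the steel side the moment was +0.27 N·m (white end heavy), and at 38 mm on the white side it was -0.16 N·m (steel end heavy). At 16 mm on the white side it was 0.015 N·m, and the column came up level.
- **Carry and lowering:** I carried it level; the predicted outlines matched the pictures within a few mm. I lowered it until it touched both notches, at the expected height to within 0.1 mm, then let go.
- **Side load before letting go:** Contact gave up to 6.5 N sideways and 6.6 N upward. One small correcting move swung the sideways force from +4.8 to -6.5 N instead of removing it. The tube did not visibly shift when I opened the fingers.

In the last pictures the tube lies in both notches with its flanges outside the saddles and the nut is in the pocket. The arm is clear, and the vials, bung, beaker and flask are where they were. I did not recheck the wash bottle and spatula, but the arm never went near them.

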